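# Drop a batch of tubes from the slide-gate hopper and weigh it

### The arm

A 6-joint arm with a two-finger parallel gripper is mounted at the origin on the work surface. World frame = base frame: x ahead of the robot, y to its left, z up, the work surface at z = 0. Lengths are in m, angles in rad, forces in N, time in s.
With the tool pointing down it reaches from about 0.35 to 0.775 m from the base axis. Payload 5.5 kg.
Tool frame: the origin (TCP) lies between the finger pads; the fingertips stand 17 mm ahead of it and the grasp point (between the pads) lies 2 mm behind it (env.finger_overhang is the distance from the TCP to the fingertips, in m); z points along the fingers, y is the line along which they close (so a half turn about z gives the same grasp; the last joint's range is limited). The gripper opens to 85 mm and grips with 20 to 120 N. Pads are 22 mm wide; open, the fingers measure 114 mm over their backs; the gripper's body (76 mm by 85 mm) begins 54 mm behind the grasp point. The pads swing forward as they close: fully open they stand 13 mm farther back than shut.
Start: joints at [-1.324, 0.313, 0.046, 1.304, 0, 1.431], TCP at [0.217, -0.533, 0.248] pointing down, gripper open.
Joint ranges: [-2.76, 2.76], [-0.86, 1.69], [-1.03, 1.26], [-2.2, 2.34], [-1.47, 1.5], [-3.14, 3.14]. Speed limits (rad/s): [2.57, 2.57, 3.14, 3.14, 3.14, 3.14].

### API

Orientations are given as a unit quaternion [w, x, y, z].
In Python, from workcell import env gives the robot as it stands. The module is installed in compiled form; this text tells all that it offers.
- The arm moves only by the shell command python3 -m pendant 'ROWS' [FORCE]. ROWS is JSON, a list of rows, each a list of 5 numbers: the gripper's target within -1 to 1 (fully open at 1, half-way at 0, shut at -1), then the shift along the tool's x, y, z in m, then the turn about the tool's z in rad. A call has 1 to 8 rows; each row shifts and turns the commanded pose from where the row before left it, along the tool's axes as they then stand; what a row does not reach is not made up. A row lasts 1/8 s, in which the tool goes at most 62.5 mm and 10.7 degrees, less where a joint would pass 70% of its speed; a pose out of reach is approached as far as the arm can. A call with a gripper value outside its range is refused whole. The fingers move at their own pace and stop on an object; FORCE is the grip in N (left out, the last holds). Time passes only in rows, so rows that do not move let the fingers close. It gives the time, the measured TCP pose, the force, the opening and the grip force at its end, in the units of the state.
- env.get_state(): the state, without advancing time (a new reading comes with each control period).
- env.read_camera(name): name is "scene" or "top" or "wrist"; returns the picture (400x640x3 uint8, red, green, blue); there is no depth.
- env.calibration(name): a dict with "K" (3x3 intrinsics, pixels), "distortion" ([k1, k2, p1, p2, k3] as OpenCV has them; the pictures are not rectified), "T" (4x4, takes a point from camera to world coordinates); the wrist camera has in their place "tool_from_camera" (4x4, takes a point from camera to tool coordinates, whose origin is the TCP and whose axes are the flange's). Camera axes: x right, y down, z forward; pixel columns grow to the right and rows downward; lengths in m; the calibration is good to about 2 mm. A picture is of the moment at which its call begins: read the wrist's pose just before it. calibration takes no time and is no camera call.
- env.hand_in(): hands the job in; it is judged then, once.
Trained networks look in the newest picture that a camera, given by its name, has taken for a name from the list of things; names that differ only in an ending like _2 or _b are one class to them, and where a whole thing is asked for, a point or a joint stands for the part that bears it (a point fixed in the world has none). Each returns a list of dicts, best first, with "score" (0 to 1); they miss things now and then, are a little off and sometimes report something else, mostly with a low value. They report only what shows in the picture. A call takes as long as a camera call.
- env.recognise(camera, label): "centre" ([column, row] in pixels, amid what is visible of it).
The state is a dict: "clock": time; "joint_pos": joint angles; "qvel": joint speeds; "tau": joint torques, N m; "tcp_pos": TCP position; "orientation": TCP orientation; "wrist_force": force on the tool from outside, world axes, zero at the start; "ft_torque": the same for the moment, N m; "finger_gap": finger opening in m; "grip_force": force on a finger pad.
Only numpy, scipy, OpenCV 4.12 (cv2) and the standard library are available. Lean on these libraries where they do the work, as an engineer would, in place of code of your own. Each camera call takes 0.05 s, during which the arm holds its last target. There are 200 camera calls.

### The job

Slide the steel tray under the tube hopper, up against its stop, pull the hopper's gate out so that all four tubes drop into the tray, and push the gate fully shut again. Then draw the tray out and set it down gently in the middle of the scale's pan with the four tubes in it. Keep the tray level all the way and do not disturb the other things on the table.

Things in the scene. Friction and masses are not known exactly. Their poses are not given: they have to be found in the camera images.
- tray: Open stainless tray, 0.47 to 0.66 kg. Box 62 mm (x) by 120 (y) by 50 high, walls 3 mm, with a black stub handle on its +y end. Origin: centre of the box's underside; z up, +y towards the handle. Starts empty on the table left of the hopper, handle pointing to world +y within 0.3 rad. It can also be gripped across its 62 mm width from above, at mid-length.
- tray_handle (a point): Grip point of the tray's handle: in the tray's frame at (0, 119, 36) mm. The handle is a level bar along the tray's y, 18 mm wide (x), 16 mm high (z 28 to 44 mm), from y 60 to 135 mm; grip it across x from above.
- hopper: Tube hopper on a four-legged stand, fixed to the table, white cheeks, clear front and back, open top, 187 mm tall. Origin: on the table under the middle of its outlet; +x is away from the robot (yaw -0.1 to 0.3 rad). Flat clear front at x -17 mm, back to x 63, legs and channels to y +-60. The tray goes in under it along y, from the +y side; height free under it 66 mm.
- tray_home (a point): The hopper's origin and axes. With the tray home against the stop, the tray's origin is here, axes parallel, the handle sticking out of the stand towards +y. Guide rails 14 mm high with inner faces at x +-38 mm run from y -62 to 62, then flare to about x +-49 at y 92. The stop bar, 30 mm high, has its face at y -60.
- gate (a joint): Slide gate at the hopper's base, in m: 0 shut (end stop), 0.045 fully open (end stop), sliding towards the hopper's -x (towards the robot). It stays where it is left; moving it takes about 3 to 4 N. The outlet is 24 mm wide along x; the tubes have all fallen once it is open by 30 mm or more.
- gate_grip (a point): Grip point on the gate's red upright post, moving with the gate; when shut at (-100, 0, 102) mm in the hopper's frame. Post 20 mm in diameter, z 74 to 118 mm, with a 26 mm head up to z 124; the 40 mm wide gate tongue lies under it (top at z 74). 83 mm free between the post's axis and the hopper's front.
- scale: Counting scale, bolted down to the table at the right: grey housing 190 by 190 mm with a flat steel pan 180 by 180 mm, and a low console on its -x side (to 155 mm from the centre). Origin: on the table under the middle of the pan.
- pan (a point): Middle of the pan's upper face, 54 mm above the table.
- tube0: White sample tube with orange label band and blue screw cap, 18 mm diameter, 86 mm long, 16 to 26 g, lying along the hopper's y in the hopper, one of four stacked above the gate (number 1 from below). Origin: its centre; its own y runs along it to the cap.
- tube1: White sample tube with orange label band and blue screw cap, 18 mm diameter, 86 mm long, 16 to 26 g, lying along the hopper's y in the hopper, one of four stacked above the gate (number 2 from below). Origin: its centre; its own y runs along it to the cap.
- tube2: White sample tube with orange label band and blue screw cap, 18 mm diameter, 86 mm long, 16 to 26 g, lying along the hopper's y in the hopper, one of four stacked above the gate (number 3 from below). Origin: its centre; its own y runs along it to the cap.
- tube3: White sample tube with orange label band and blue screw cap, 18 mm diameter, 86 mm long, 16 to 26 g, lying along the hopper's y in the hopper, one of four stacked above the gate (number 4 from below). Origin: its centre; its own y runs along it to the cap.
- sanitiser: Bystander: clear bottle with blue cap, 64 mm diameter, 170 mm tall, origin under its centre.
- cassette_a: Bystander: flat white test cassette 70 by 22 by 6 mm on the table, origin under its centre.
- cassette_b: Bystander: flat white test cassette 70 by 22 by 6 mm on the table, origin under its centre.
- marker: Bystander: marker pen lying on the table, 121 mm long, 13 mm thick, origin under its middle, along its x.
- swab_cup: Bystander: orange cup with swabs, 80 mm diameter, 155 mm tall with the swabs, origin under its centre.
- timer: Bystander: white timer standing on the table, 30 by 70 by 60 mm, origin under its centre.
- kit_carton: Bystander: cardboard carton 75 by 125 by 55 mm, origin under its centre.

How it is judged:
By the outcome, as a careful person would: the job done as asked, in the order asked, and still so for the second after the job is handed in, with the robot touching nothing.
It also fails if it takes over 72 s, if anything falls off the work surface, if the arm or the gripper's body presses on something with over 40 N, if the wrist force passes 120 N, or if a joint passes its speed limit or range.

## Working session

There is one attempt and no reset: what is moved stays moved. The work goes in short steps, Python scripts to look and compute and a shell command to move; the robot and the scene stay as the last step left them, time stands still between calls to the robot, and variables do not carry over. Pictures are saved under pics/ and viewed, at most 10 in all, crops included, and the job is handed in when it is done.

```bash
mkdir -p pics; python3 - <<'E'
from workcell import env
import cv2,numpy as np
for c in("scene","top"):
    im=env.read_camera(c); cv2.imwrite(f"pics/{c}0.png",im[:,:,::-1])
    k=env.calibration(c); print(c,np.round(k["K"],1).tolist(),np.round(k["T"],3).tolist(),k["distortion"])
    for l in("tray","tray_handle","hopper","gate_grip","scale","sanitiser","marker","swab_cup","timer","kit_carton","cassette_a"):
        r=env.recognise(c,l); print(l,[(np.round(d["centre"]).tolist(),round(d["score"],2)) for d in r[:2]])
print(env.calibration("wrist")); print(env.get_state())
E
```

```text
scene [[413.0, 0.0, 318.4], [0.0, 413.0, 202.1], [0.0, 0.0, 1.0]] [[-0.515, 0.729, -0.451, 1.073], [0.857, 0.446, -0.258, 0.326], [0.012, -0.519, -0.855, 1.018], [0.0, 0.0, 0.0, 1.0]] [0.00221291 0.         0.         0.         0.        ]
tray [([378.0, 216.0], 0.63)]
tray_handle [([377.0, 219.0], 0.9)]
hopper [([270.0, 190.0], 0.95)]
gate_grip [([284.0, 164.0], 0.86)]
scale [([229.0, 126.0], 0.58)]
sanitiser [([385.0, 310.0], 0.7), ([288.0, 166.0], 0.3)]
marker [([306.0, 152.0], 0.56), ([380.0, 218.0], 0.24)]
swab_cup [([261.0, 178.0], 0.7), ([257.0, 248.0], 0.64)]
timer [([366.0, 188.0], 0.63)]
kit_carton [([453.0, 272.0], 0.61), ([365.0, 187.0], 0.32)]
cassette_a [([367.0, 188.0], 0.55), ([380.0, 218.0], 0.37)]
top [[480.7, 0.0, 319.4], [0.0, 480.7, 200.7], [0.0, 0.0, 1.0]] [[-0.017, -0.998, 0.062, 0.509], [-0.999, 0.019, 0.027, 0.017], [-0.028, -0.061, -0.998, 1.337], [0.0, 0.0, 0.0, 1.0]] [-0.10685463  0.          0.          0.          0.        ]
tray [([266.0, 233.0], 0.75)]
tray_handle [([272.0, 231.0], 0.68)]
hopper [([376.0, 192.0], 0.96)]
gate_grip [([376.0, 207.0], 0.
[... 967 characters left out ...]
_pos': array([-1.32354898e+00,  3.13169616e-01,  4.61147450e-02,  1.30359539e+00,
        3.18569449e-07,  1.43118201e+00]), 'qvel': array([-7.19615563e-04, -2.55918237e-04,  7.12344689e-04,  3.12618426e-05,
       -2.03266901e-03, -2.63383057e-05]), 'tau': array([-8.99391034e-04, -4.80480158e+01,  2.98812264e+01,  5.30507295e-04,
       -2.58581958e-04,  9.87607308e-06]), 'tcp_pos': array([ 0.21693353, -0.53255946,  0.24834653]), 'orientation': array([7.29195746e-05, 9.81350512e-01, 1.92226866e-01, 4.08758581e-06]), 'wrist_force': array([ 0.32148882,  0.44205285, -0.11790613]), 'ft_torque': array([ 0.01832429, -0.01593603,  0.00779737]), 'grip_force': 0.0, 'finger_gap': 0.08574225009153078}
```

```bash
python3 - <<'E'
import cv2
a=cv2.imread("pics/top0.png")[90:310,160:540]; cv2.imwrite("pics/topc.png",cv2.resize(a,None,fx=2.1,fy=2.1,interpolation=cv2.INTER_CUBIC))
E
```

```text
(no output)
```

View pics/topc.png

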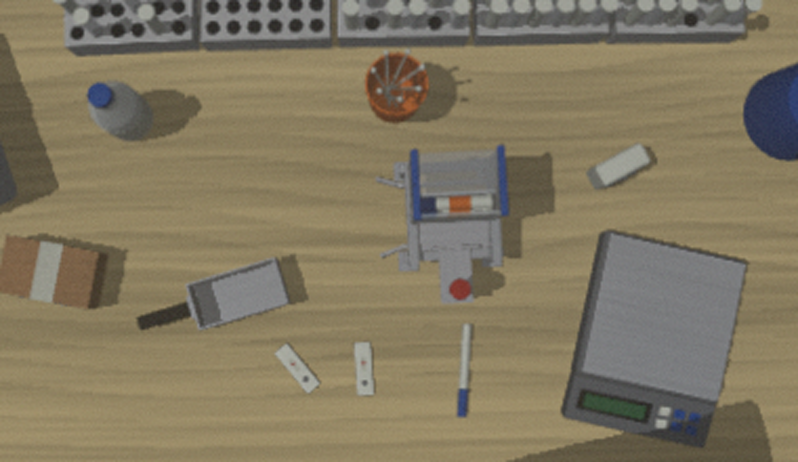

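View pics/scene0.png

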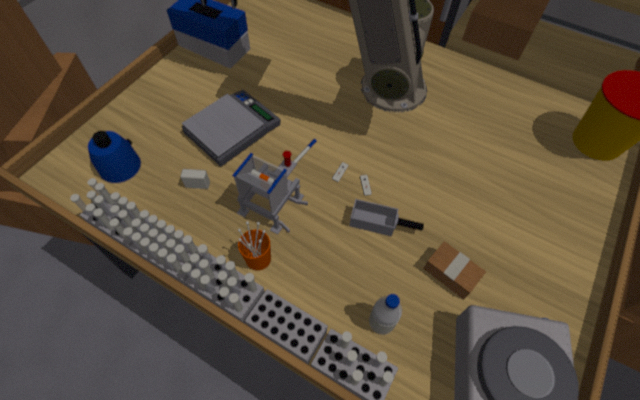

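```bash
cat > h.py <<'E'
from workcell import env
import cv2,numpy as np
def ray(cam,px):
    k=env.calibration(cam)
    if cam=="wrist":
        s=env.get_state(); w,x,y,z=s["orientation"]
        from scipy.spatial.transform import Rotation as R
        T=np.eye(4);T[:3,:3]=R.from_quat([x,y,z,w]).as_matrix();T[:3,3]=s["tcp_pos"]
        T=T@k["tool_from_camera"]
    else: T=np.array(k["T"])
    p=cv2.undistortPoints(np.array([[px]],float),k["K"],k["distortion"]).ravel()
    return T[:3,3],T[:3,:3]@np.array([p[0],p[1],1])
def at(cam,px,z):
    o,d=ray(cam,px); return (o+d*(z-o[2])/d[2])
def proj(cam,P):
    k=env.calibration(cam); T=np.linalg.inv(np.array(k["T"]))
    q,_=cv2.projectPoints(np.array(P,float).reshape(-1,3),cv2.Rodrigues(T[:3,:3])[0],T[:3,3],k["K"],k["distortion"]); return q.reshape(-1,2)
E
python3 - <<'E'
from h import *
c=lambda x,y:(x/2.1+160,y/2.1+90)
def P(n,pts,z):
    print(n,[np.round(at("top",c(*p),z)[:2],4).tolist() for p in pts])
P("tray rim",[(188,297),(277,259),(291,300),(201,328)],.05)
P("handle end",[(141,323)],.044)
P("handle root",[(190,309)],.044)
P("gate head",[(459,289)],.124)
P("hopper cheeks front/back tops",[(415,150),(502,147),(413,218),(507,215)],.187)
P("pan",[(606,232),(747,263),(720,400),(583,372)],.054)
P("marker",[(467,325),(462,415)],.007)
P("cass",[(298,368),(365,368)],.006)
P("cup",[(397,90)],.1);P("timer",[(622,162)],.06);P("carton",[(52,270)],.055);P("sanit",[(100,95)],.17)
for l,z in(("gate_grip",.1),):
  pass
E
```

```text
tray rim [[0.5092, 0.2416], [0.5559, 0.1266], [0.5033, 0.1094], [0.4694, 0.2253]]
handle end [[0.4766, 0.3042]]
handle root [[0.4938, 0.2402]]
gate head [[0.5133, -0.0975]]
hopper cheeks front/back tops [[0.6729, -0.0452], [0.6745, -0.1449], [0.5949, -0.0411], [0.5963, -0.1484]]
pan [[0.5823, -0.2935], [0.5391, -0.475], [0.3657, -0.434], [0.4055, -0.2589]]
marker [[0.4663, -0.118], [0.3489, -0.109]]
cass [[0.4137, 0.1047], [0.4124, 0.0167]]
cup [[0.7608, -0.0294]]
timer [[0.6709, -0.3158]]
carton [[0.5465, 0.4179]]
sanit [[0.7495, 0.3244]]
```

```bash
cat >> h.py <<'E'
def go(x,y,z,psi):
    "shift in present tool axes, and turn, to reach a tool-down pose"
    s=env.get_state(); w,a,b,c=s["orientation"]
    from scipy.spatial.transform import Rotation as R
    M=R.from_quat([a,b,c,w]).as_matrix(); p=np.arctan2(M[1,0],M[0,0])
    print("t",round(s["clock"],2),"tcp",np.round(s["tcp_pos"],4),"psi",round(p,4),"tilt",round(float(M[2,2]),5),"shift",np.round(M.T@(np.array([x,y,z])-s["tcp_pos"]),4),"turn",round(p-psi,4),"q6",round(s["joint_pos"][5],2),"gap",round(s["finger_gap"],4),"F",np.round(s["wrist_force"],1))
E
python3 -m pendant '[[1,0.05,-0.03,-0.006,-0.05],[1,0.05,-0.03,-0.006,0],[1,0.05,-0.03,-0.006,0],[1,0.05,-0.03,-0.006,0],[1,0.05,-0.03,-0.006,0],[1,0.05,-0.03,-0.006,0],[1,0.05,-0.03,-0.006,0],[1,0.02,-0.01,-0.002,0]]' 60
python3 -c "
from h import *
go(.56,-.13,.30,1.571)"
```

```text
clock: 2.2
tcp_pos: [0.4628, -0.1758, 0.293]
orientation: [0.0, 0.976, 0.218, 0.001]
wrist_force: [0.7, 0.1, -0.1]
finger_gap: 0.0852
grip_force: 0.0
t 2.2 tcp [ 0.4628 -0.1758  0.293 ] psi 0.4404 tilt -1.0 shift [ 0.1075  0.     -0.0069] turn -1.1306 q6 2.18 gap 0.0852 F [ 0.7  0.1 -0.1]
```

```bash
python3 -m pendant '[[1,0.05,0,0,0],[1,0.05,0,0,-0.16],[1,0,0,0,-0.16],[1,0,0,0,-0.16],[1,0,0,0,-0.16],[1,0,0,0,-0.16],[1,0,0,0,-0.16],[1,0,0,0,-0.16]]'
python3 -c "
from h import *
env.read_camera('wrist')
go(.481,.289,.20,1.85)
cv2.imwrite('pics/w1.png',env.read_camera('wrist')[:,:,::-1])"
```

```text
clock: 3.2
tcp_pos: [0.5521, -0.1361, 0.2923]
orientation: [0.0, 0.71, 0.704, -0.0]
wrist_force: [-0.1, 0.4, 0.5]
finger_gap: 0.0852
grip_force: 0.0
t 3.25 tcp [ 0.5521 -0.1361  0.2923] psi 1.5667 tilt -1.0 shift [ 0.4248 -0.0729  0.0923] turn -0.2833 q6 1.19 gap 0.0853 F [-0.1 -0.1 -1.1]
```

View pics/w1.png

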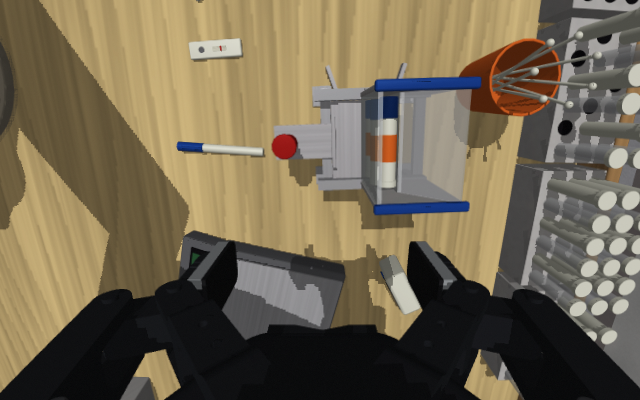

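```bash
python3 - <<'E'
from h import *
for n,p,z in (("head",(285,146),.124),("cheekL",(378,84),.187),("cheekLb",(480,83),.187),("cheekR",(376,209),.187),("cheekRb",(468,206),.187),("flareA",(328,67),.014),("flareB",(404,65),.014),("tongueL",(277,126),.074),("tongueR",(277,159),.074),("tongL2",(330,125),.074),("tongR2",(330,158),.074)):
    print(n,np.round(at("wrist",p,z),4))
E
python3 -m pendant '[[1,0.056,-0.01,0,-0.14],[1,0.06,-0.02,0,-0.14],[1,0.06,-0.03,0,0],[1,0.055,-0.03,0,0],[1,0.055,-0.03,0,0],[1,0.055,-0.028,0.01,0],[1,0.055,-0.02,0.03,0],[1,0,0,0.03,0]]'
python3 -c "
from h import *
im=env.read_camera('wrist')
go(.481,.289,.034,1.85)
print(env.recognise('wrist','tray_handle')[:2],env.recognise('wrist','tray')[:2])
cv2.imwrite('pics/w2.png',im[:,:,::-1])"
```

```text
head [ 0.5154 -0.0957  0.124 ]
cheekL [ 0.5959 -0.0437  0.187 ]
cheekLb [ 0.6742 -0.0431  0.187 ]
cheekR [ 0.5978 -0.1431  0.187 ]
cheekRb [ 0.6763 -0.1416  0.187 ]
flareA [ 0.5619 -0.0051  0.014 ]
flareB [ 0.6611 -0.0034  0.014 ]
tongueL [ 0.5007 -0.0774  0.074 ]
tongueR [ 0.4986 -0.116   0.074 ]
tongL2 [ 0.5624 -0.0772  0.074 ]
tongR2 [ 0.5621 -0.1157  0.074 ]
clock: 4.3
tcp_pos: [0.3117, 0.2069, 0.2237]
orientation: [0.0, 0.606, 0.796, 0.001]
wrist_force: [0.9, -0.6, -0.2]
finger_gap: 0.0854
grip_force: 0.0
t 4.35 tcp [0.3107 0.2051 0.22  ] psi 1.8388 tilt -0.99999 shift [0.0359 0.1872 0.1852] turn -0.0112 q6 1.67 gap 0.0857 F [-1.2 -0.4 -2.6]
[{'centre': [483.6, 224.0], 'score': 0.81}] [{'centre': [479.9, 224.4], 'score': 0.76}]
```

View pics/w2.png

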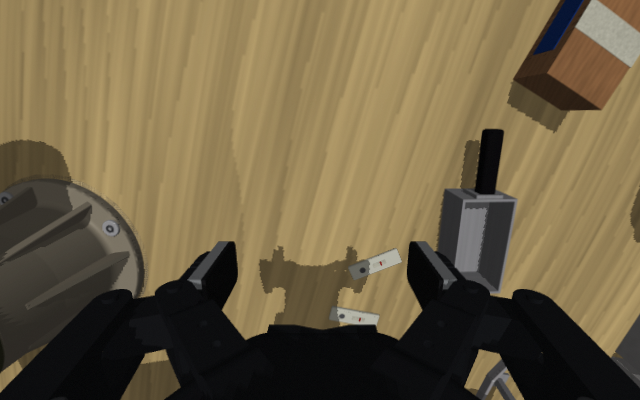

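```bash
python3 - <<'E'
from h import *
for n,p,z in (("endL",(483,130),.044),("endR",(502,130),.044),("rootL",(477,191),.044),("rootR",(496,193),.044),("cL",(446,189),.05),("cR",(515,199),.05)):
    print(n,np.round(at("wrist",p,z),4))
E
```

```text
endL [0.4609 0.3025 0.044 ]
endR [0.4806 0.3081 0.044 ]
rootL [0.481  0.2396 0.044 ]
rootR [0.5028 0.2432 0.044 ]
cL [0.4435 0.2333 0.05  ]
cR [0.5224 0.2431 0.05  ]
```

```bash
python3 -m pendant '[[1,0.01,0.055,0.02,0],[1,0.01,0.055,0.02,0],[1,0.01,0.055,0.02,0],[1,0.0075,0.0195,0.02,-0.02],[1,0,0,0.02,0],[1,0,0,0,0]]'
python3 -c "
from h import *
im=env.read_camera('wrist')
go(.4785,.290,.034,1.861)
cv2.imwrite('pics/w3.png',im[:,:,::-1])"
```

```text
clock: 5.2
tcp_pos: [0.4827, 0.2878, 0.1231]
orientation: [-0.001, 0.601, 0.8, -0.001]
wrist_force: [-1.0, -0.7, 0.1]
finger_gap: 0.0854
grip_force: 0.0
t 5.25 tcp [0.483  0.2881 0.1242] psi 1.8539 tilt -1.0 shift [ 0.0031 -0.0037  0.0902] turn -0.0071 q6 1.68 gap 0.0854 F [ 0.1  0.5 -0. ]
```

View pics/w3.png

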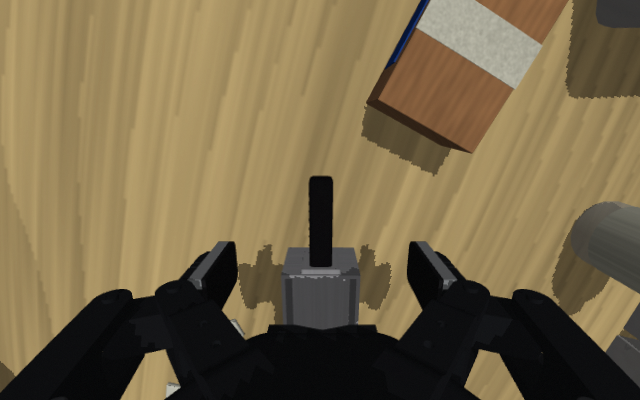

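```bash
python3 - <<'E'
from h import *
for n,p,z in (("end",(320,178),.044),("root",(321,266),.044)):
    print(n,np.round(at("wrist",p,z),4))
e=at("wrist",(320,178),.044);r=at("wrist",(321,266),.044);d=(e-r)/np.linalg.norm(e-r);print(np.linalg.norm(e-r),np.arctan2(d[1],d[0])); g=e-.016*d; go(g[0],g[1],.034,np.arctan2(d[1],d[0]))
E
```

```text
end [0.475  0.3123 0.044 ]
root [0.4957 0.2437 0.044 ]
0.07168701950754258 1.8635648921022039
t 5.25 tcp [0.483  0.2881 0.1242] psi 1.8539 tilt -1.0 shift [ 0.0096 -0.0007  0.0902] turn -0.0097 q6 1.68 gap 0.0854 F [ 0.1  0.5 -0. ]
```

```bash
python3 -m pendant '[[1,0.009,-0.0005,0.04,-0.01],[1,0,0,0.035,0],[1,0,0,0.015,0],[1,0,0,0,0],[-1,0,0,0,0],[-1,0,0,0,0],[-1,0,0,0,0],[-1,0,0,0,0]]' 80
python3 -c "
from h import *
go(.613-.119*.013,-.095+.119,.035,1.571+.013)"
```

```text
clock: 6.25
tcp_pos: [0.479, 0.2975, 0.0342]
orientation: [-0.0, 0.595, 0.804, 0.0]
wrist_force: [-0.7, 0.7, 6.5]
finger_gap: 0.0165
grip_force: 77.8
t 6.25 tcp [0.479  0.2975 0.0342] psi 1.8665 tilt -1.0 shift [-0.3002  0.047  -0.0008] turn 0.2825 q6 1.69 gap 0.0165 F [-0.7  0.7  6.5]
```

```bash
python3 -m pendant '[[-1,-0.01,0.01,-0.0005,0],[-1,-0.02,0.019,0,0],[-1,-0.022,0.02,0,0],[-1,-0.022,0.02,0,0],[-1,-0.022,0.02,0,0],[-1,-0.017,0.015,0,0],[-1,0,0,0,0.07],[-1,0,0,0,0.07]]'
python3 -m pendant '[[-1,0,0,0,0.07],[-1,0,0,0,0.07],[-1,0,0,0,0],[-1,0,0,0,0]]'
python3 -c "
from h import *
im=env.read_camera('wrist');cv2.imwrite('pics/w4.png',im[:,:,::-1])
im=env.read_camera('top');cv2.imwrite('pics/t4.png',cv2.resize(im[150:270,210:430,::-1],None,fx=3.5,fy=3.5,interpolation=cv2.INTER_CUBIC))
go(.6115,.024,.035,1.584)"
```

```text
clock: 7.25
tcp_pos: [0.6136, 0.2194, 0.0346]
orientation: [0.001, 0.651, 0.759, 0.001]
wrist_force: [2.8, 0.1, -1.0]
finger_gap: 0.0168
grip_force: 78.7
clock: 7.75
tcp_pos: [0.6123, 0.2197, 0.0345]
orientation: [0.0, 0.701, 0.713, 0.0]
wrist_force: [3.3, -0.2, 0.5]
finger_gap: 0.0164
grip_force: 78.9
t 7.85 tcp [0.6123 0.2197 0.0346] psi 1.5876 tilt -1.0 shift [-0.1956 -0.004  -0.0004] turn 0.0036 q6 1.78 gap 0.0165 F [ 3.  -0.4  0. ]
```

View pics/t4.png

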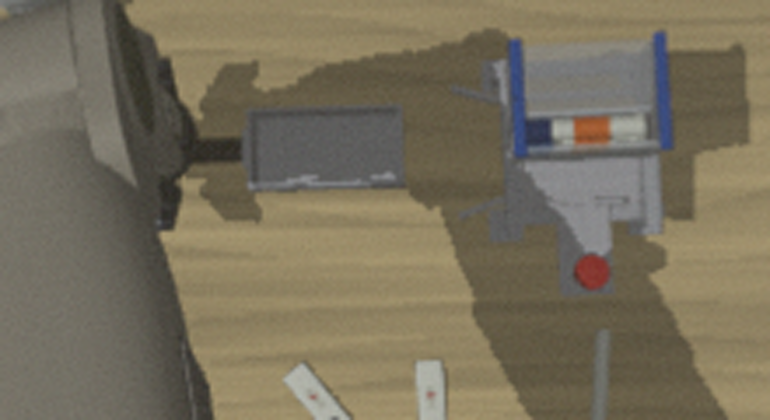

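```bash
python3 - <<'E'
from h import *
c=lambda x,y:(x/3.5+210,y/3.5+150)
for n,p,z in (("rimBL",(247,109),.05),("rimBR",(403,108),.05),("rimFL",(249,188),.05),("rimFR",(404,186),.05),("flareB",(452,91),.014),("flareF",(458,217),.014),("railB",(500,104),.014),("post",(592,271),.124)):
    print(n,np.round(at("top",c(*p),z),4))
E
```

```text
rimBL [0.6433 0.156  0.05  ]
rimBR [0.6416 0.0358 0.05  ]
rimFL [0.5823 0.1552 0.05  ]
rimFR [0.5816 0.0361 0.05  ]
flareB [ 0.6581 -0.0026  0.014 ]
flareF [ 0.5584 -0.0053  0.014 ]
railB [ 0.647  -0.0402  0.014 ]
post [ 0.5137 -0.099   0.124 ]
```

```bash
python3 -m pendant '[[-1,-0.02,-0.002,0,0],[-1,-0.025,-0.002,0,0],[-1,-0.025,-0.001,0,0],[-1,-0.025,0,0,0],[-1,-0.025,0,0,0],[-1,-0.025,0,0,0],[-1,-0.02,0,0,0],[-1,-0.01,0,0,0]]'
python3 -c "
from h import *
go(.6105,.024,.035,1.584)"
```

```text
clock: 8.85
tcp_pos: [0.6088, 0.0453, 0.0345]
orientation: [-0.001, 0.701, 0.713, 0.001]
wrist_force: [-0.3, 7.0, 3.5]
finger_gap: 0.0168
grip_force: 79.4
t 8.85 tcp [0.6088 0.0453 0.0345] psi 1.5872 tilt -0.99999 shift [-0.0213  0.0013 -0.0005] turn 0.0032 q6 1.5 gap 0.0168 F [-0.3  7.   3.5]
```

```bash
python3 -m pendant '[[-1,-0.006,0.0005,0,0],[-1,-0.005,0,0,0],[-1,0,0,0,0]]'; python3 -m pendant '[[-1,-0.004,0,0,0],[-1,0,0,0,0]]';python3 -m pendant '[[-1,-0.003,0,0,0],[-1,0,0,0,0]]'
```

```text
clock: 9.22
tcp_pos: [0.6095, 0.0346, 0.0345]
orientation: [-0.001, 0.701, 0.713, 0.0]
wrist_force: [-0.8, 4.5, 4.3]
finger_gap: 0.0168
grip_force: 79.5
clock: 9.48
tcp_pos: [0.6097, 0.0308, 0.0346]
orientation: [-0.001, 0.701, 0.713, 0.001]
wrist_force: [0.2, 5.5, 5.1]
finger_gap: 0.0167
grip_force: 79.5
clock: 9.72
tcp_pos: [0.6097, 0.0281, 0.0345]
orientation: [-0.001, 0.701, 0.713, 0.001]
wrist_force: [-0.4, 6.6, 3.4]
finger_gap: 0.0163
grip_force: 79.5
```

```bash
for i in 1 2 ; do python3 -m pendant '[[-1,-0.002,0,0,0],[-1,-0.001,0,0,0]]' | grep -E 'tcp|wrist'; done; python3 -m pendant '[[-1,-0.002,0,0,0],[-1,0,0,0,0]]'
```

```text
tcp_pos: [0.6096, 0.0274, 0.0345]
wrist_force: [-0.7, 16.2, 5.5]
tcp_pos: [0.6092, 0.0273, 0.0345]
wrist_force: [-1.4, 24.7, 7.5]
clock: 10.48
tcp_pos: [0.6087, 0.0271, 0.0345]
orientation: [-0.006, 0.699, 0.715, 0.005]
wrist_force: [-2.1, 28.9, 7.9]
finger_gap: 0.0166
grip_force: 79.9
```

```bash
python3 -m pendant '[[-1,0.006,0,0,0],[-1,0,0,0,0]]';python3 -m pendant '[[0,0,0,0,0],[0.2,0,0,0,0],[0.2,0,0,0,0],[0.2,0,0,-0.03,0],[0.2,0,0,-0.05,0],[0.2,0,0,-0.05,0],[0.2,0.03,0,-0.03,0],[0.2,0,0,0,0]]'
python3 -c "
from h import *
im=env.read_camera('wrist');cv2.imwrite('pics/w5.png',im[:,:,::-1])
go(.5135,-.0965,.103,3.14)"
```

```text
clock: 10.72
tcp_pos: [0.6089, 0.0274, 0.0345]
orientation: [-0.002, 0.7, 0.714, 0.001]
wrist_force: [-3.0, 9.3, 6.7]
finger_gap: 0.0165
grip_force: 79.8
clock: 11.72
tcp_pos: [0.6114, 0.0555, 0.1975]
orientation: [0.002, 0.701, 0.713, 0.002]
wrist_force: [-0.0, -0.7, -0.1]
finger_gap: 0.0513
grip_force: 0.0
t 11.78 tcp [0.6104 0.0548 0.1953] psi 1.5877 tilt -1.0 shift [-0.1496 -0.0997  0.0922] turn -1.5523 q6 1.51 gap 0.0512 F [ 0.2 -0.2 -1. ]
```

View pics/w5.png

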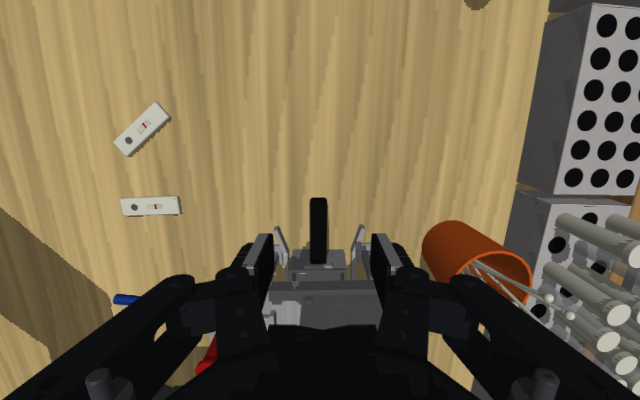

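```bash
python3 - <<'E'
from h import *
for n,p,z in (("end",(318,199),.044),("root",(318,262),.044),("flA",(275,226),.014),("flB",(361,226),.014),("rimL",(290,250),.05),("rimR",(345,250),.05)):
    print(n,np.round(at("wrist",p,z),4))
E
```

```text
end [0.6072 0.0436 0.044 ]
root [ 0.6081 -0.0266  0.044 ]
flA [0.5584 0.0019 0.014 ]
flB [0.6565 0.0035 0.014 ]
rimL [ 0.5791 -0.01    0.05  ]
rimR [ 0.6359 -0.0091  0.05  ]
```

```bash
python3 -m pendant '[[0.5,0,-0.05,-0.02,0],[0.5,0,-0.05,0,0.015],[0.5,-0.04,0,0,0],[0.5,-0.04,0,0,0],[0.5,-0.03,0,0,0],[0.5,0,0,0,0],[0.5,0,0,0,0]]'
python3 -c "
from h import *
im=env.read_camera('wrist');r=env.recognise('wrist','gate_grip');print(r[:2])
go(.514,-.096,.1,1.584);print(at('wrist',r[0]['centre'],.115))
cv2.imwrite('pics/w6.png',im[:,:,::-1])"
```

```text
clock: 12.65
tcp_pos: [0.5091, -0.057, 0.2131]
orientation: [-0.001, 0.707, 0.707, -0.001]
wrist_force: [-1.0, -0.1, -0.4]
finger_gap: 0.0641
grip_force: 0.0
[{'centre': [365.8, 224.8], 'score': 0.88}]
t 12.75 tcp [ 0.5094 -0.0564  0.2136] psi 1.5724 tilt -1.0 shift [-0.0397  0.0047  0.1136] turn -0.0116 q6 1.3 gap 0.0644 F [ 0.6 -0.1  0.2]
[ 0.54596393 -0.07432777  0.115     ]
```

View pics/w6.png

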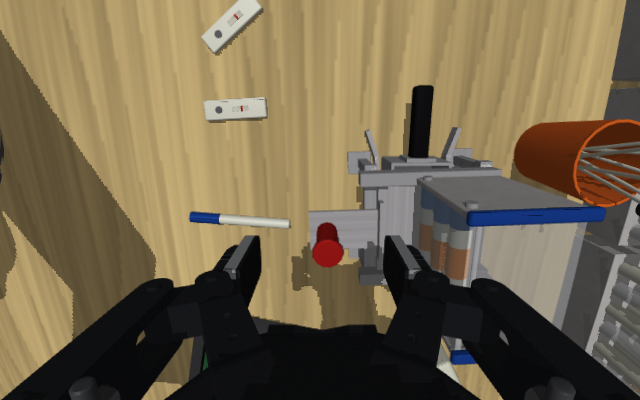

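```bash
python3 - <<'E'
from h import *
p=at("wrist",(328,252),.124);print(p);go(p[0],p[1],.1,1.584)
E
```

```text
[ 0.51447186 -0.0947826   0.124     ]
t 12.75 tcp [ 0.5094 -0.0564  0.2136] psi 1.5724 tilt -1.0 shift [-0.0385  0.0052  0.1136] turn -0.0116 q6 1.3 gap 0.0644 F [ 0.6 -0.1  0.2]
```

```bash
python3 -m pendant '[[0.5,-0.0385,0.005,0.02,-0.01],[0.5,0,0,0.04,0],[0.5,0,0,0.04,0],[0.5,0,0,0.013,0],[0.5,0,0,0,0],[-1,0,0,0,0],[-1,0,0,0,0],[-1,0,0,0,0]]' 50
python3 -m pendant '[[-1,0,0,0,0]]'
```

```text
clock: 13.75
tcp_pos: [0.5133, -0.0957, 0.1027]
orientation: [-0.0, 0.703, 0.711, -0.001]
wrist_force: [-8.1, -1.1, 8.5]
finger_gap: 0.0238
grip_force: 48.3
clock: 13.88
tcp_pos: [0.5133, -0.0957, 0.1028]
orientation: [-0.0, 0.703, 0.711, -0.001]
wrist_force: [-7.6, 0.0, 8.7]
finger_gap: 0.024
grip_force: 48.4
```

```bash
python3 -m pendant '[[0.3,0,0,0,0],[0.3,0,0,0,0],[0.3,0,0,0.004,0],[0.3,0,0,0,0],[-1,0,0,0,0],[-1,0,0,0,0],[-1,0,0,0,0],[-1,0,0,0,0]]' 50
python3 -c "
from h import *
go(.468,-.096,.1,1.584)"
```

```text
clock: 14.88
tcp_pos: [0.5132, -0.0955, 0.0973]
orientation: [-0.001, 0.703, 0.711, -0.001]
wrist_force: [-5.5, -0.3, 5.0]
finger_gap: 0.0204
grip_force: 48.5
t 14.88 tcp [ 0.5132 -0.0955  0.0973] psi 1.5815 tilt -1.0 shift [-0.0001 -0.0453 -0.0026] turn -0.0025 q6 1.22 gap 0.0204 F [-5.5 -0.3  5. ]
```

```bash
python3 -m pendant '[[-1,0,-0.008,0,0],[-1,0,-0.012,0,0],[-1,0,-0.012,0,0],[-1,0,-0.01,0,0],[-1,0,0,0,0],[-1,0,0,0,0],[-1,0,0,0,0],[-1,0,0,0,0]]'
python3 -c "
from h import *
im=env.read_camera('wrist');go(.513,-.096,.1,1.584)
cv2.imwrite('pics/w7.png',im[:,:,::-1])"
```

```text
clock: 15.88
tcp_pos: [0.4714, -0.0969, 0.0973]
orientation: [-0.0, 0.704, 0.711, -0.002]
wrist_force: [-2.5, -5.0, 0.7]
finger_gap: 0.0206
grip_force: 49.1
t 15.93 tcp [ 0.4714 -0.0969  0.0973] psi 1.5808 tilt -1.0 shift [ 0.0004  0.0416 -0.0028] turn -0.0032 q6 1.19 gap 0.0206 F [-2.4 -4.8  0.8]
```

View pics/w7.png

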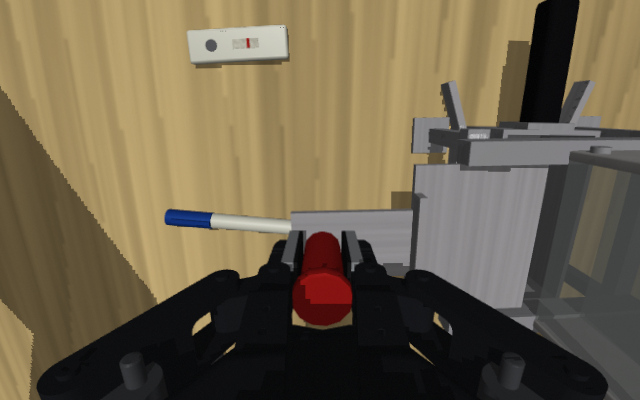

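```bash
python3 -m pendant '[[-1,0,0.008,0,0],[-1,0,0.012,0,0],[-1,0,0.012,0,0],[-1,0,0.01,0,0],[-1,0,0.002,0,0],[-1,0,0.002,0,0],[-1,0,0,0,0]]'; python3 -m pendant '[[-1,0,0.002,0,0],[-1,0,0.002,0,0],[-1,0,0,0,0]]'
```

```text
clock: 16.8
tcp_pos: [0.5133, -0.0954, 0.0971]
orientation: [-0.004, 0.704, 0.711, -0.004]
wrist_force: [-19.9, -5.0, 14.9]
finger_gap: 0.0209
grip_force: 50.2
clock: 17.18
tcp_pos: [0.5133, -0.0953, 0.097]
orientation: [-0.006, 0.704, 0.71, -0.007]
wrist_force: [-32.1, -7.0, 26.3]
finger_gap: 0.0206
grip_force: 51.4
```

```bash
python3 -m pendant '[[-1,0,-0.006,0,0],[-1,0,0,0,0],[0.5,0,0,0,0],[0.5,0,0,0,0],[0.5,0,0,0,0],[0.5,0,0,-0.05,0],[0.5,0,0,-0.05,0],[0.5,0,0,-0.02,0]]'
python3 -m pendant '[[0.5,0.05,0.01,0,0],[0.5,0.05,0.025,0,0],[0.5,0.03,0.04,0,0],[0.5,0.02,0.02,0,0],[0.5,0,0,0,0],[0.5,0,0,0,0]]'
python3 -c "
from h import *
im=env.read_camera('wrist');go(.6105,.0274,.0345,1.584)
cv2.imwrite('pics/w8.png',im[:,:,::-1])
im=env.read_camera('top');cv2.imwrite('pics/t8.png',cv2.resize(im[150:270,250:470,::-1],None,fx=3.5,fy=3.5,interpolation=cv2.INTER_CUBIC))
im=env.read_camera('scene');cv2.imwrite('pics/s8.png',im[:,:,::-1])"
```

```text
clock: 18.18
tcp_pos: [0.5187, -0.0957, 0.2206]
orientation: [0.002, 0.703, 0.711, 0.001]
wrist_force: [0.5, 1.0, -0.6]
finger_gap: 0.0642
grip_force: 0.0
clock: 18.92
tcp_pos: [0.6098, 0.0555, 0.2169]
orientation: [-0.0, 0.703, 0.711, -0.0]
wrist_force: [-1.2, 0.0, 0.2]
finger_gap: 0.0638
grip_force: 0.0
t 18.98 tcp [0.6097 0.0552 0.2171] psi 1.5814 tilt -1.0 shift [-0.0278  0.0007  0.1826] turn -0.0026 q6 1.52 gap 0.0643 F [-1.   0.6  0.2]
```

View pics/w8.png

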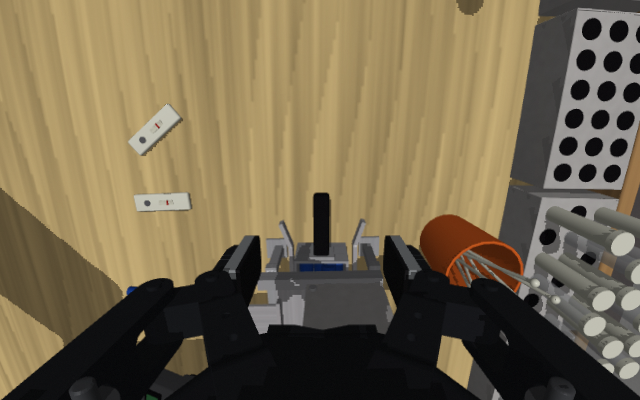

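```bash
python3 -m pendant '[[0.3,-0.026,0.0005,0.03,0],[0.3,0,0,0.05,0],[0.3,0,0,0.05,0],[0.3,0,0,0.04,0],[0.3,0,0,0.0125,0],[0.3,0,0,0,0]]' 80; python3 -m pendant '[[-1,0,0,0,0],[-1,0,0,0,0],[-1,0,0,0,0],[-1,0,0,0,0]]'
```

```text
clock: 19.82
tcp_pos: [0.6107, 0.0292, 0.0349]
orientation: [-0.0, 0.703, 0.711, -0.0]
wrist_force: [-0.4, -0.7, 0.1]
finger_gap: 0.0554
grip_force: 0.0
clock: 20.32
tcp_pos: [0.6114, 0.0298, 0.0366]
orientation: [0.001, 0.703, 0.711, 0.001]
wrist_force: [-3.1, 0.4, 7.6]
finger_gap: 0.0166
grip_force: 77.8
```

```bash
python3 -m pendant '[[-1,0.006,0,0,0],[-1,0.015,0,0,0],[-1,0.022,0,0,0],[-1,0.025,0,0,0],[-1,0.025,0,0,0],[-1,0.025,0,0,0],[-1,0.025,0,0,0],[-1,0.022,0,0,0]]'; python3 -m pendant '[[-1,0.02,-0.002,0,0],[-1,0.012,0,0,0],[-1,0.006,0,0,0],[-1,0,0,0,0],[0.3,0,0,0,0],[0.3,0,0,0,0]]';python3 -m pendant '[[0.3,0,0,-0.04,0],[1,0,0,-0.06,0],[1,-0.02,0,-0.06,0],[1,-0.04,0,-0.02,0],[1,-0.02,0,0,0],[1,0,0,0,0]]'
python3 -c "
from h import *
im=env.read_camera('wrist');go(.6105,.11,.0345,1.584)
cv2.imwrite('pics/w9.png',im[:,:,::-1])"
```

```text
clock: 21.32
tcp_pos: [0.6105, 0.1936, 0.0363]
orientation: [0.002, 0.704, 0.711, -0.0]
wrist_force: [0.1, -6.1, 3.4]
finger_gap: 0.0164
grip_force: 78.0
clock: 22.08
tcp_pos: [0.6069, 0.2328, 0.035]
orientation: [-0.0, 0.703, 0.711, 0.0]
wrist_force: [0.3, 0.6, -0.4]
finger_gap: 0.0524
grip_force: 0.0
clock: 22.82
tcp_pos: [0.6071, 0.1517, 0.2127]
orientation: [-0.001, 0.704, 0.71, -0.001]
wrist_force: [-0.3, -0.3, 0.6]
finger_gap: 0.0853
grip_force: 0.0
t 22.88 tcp [0.6068 0.1526 0.2123] psi 1.5806 tilt -1.0 shift [-0.0427  0.0037  0.1777] turn -0.0034 q6 1.68 gap 0.0859 F [0.4 1.2 0.1]
```

View pics/w9.png

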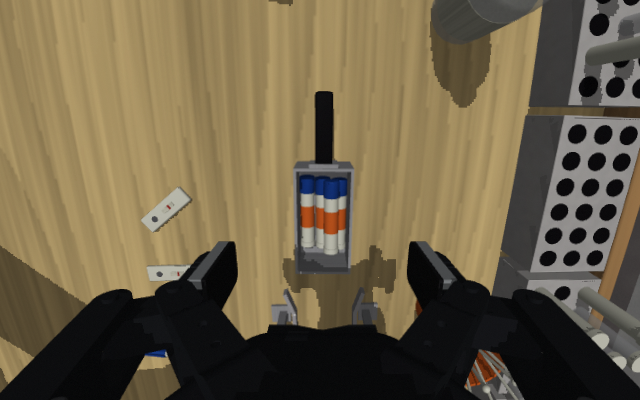

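```bash
python3 - <<'E'
from h import *
P=[at("wrist",p,.05) for p in((295,163),(353,163),(296,272),(350,272))]
for p in P:print(np.round(p,4))
e=at("wrist",(324,93),.044);print(e)
m=np.mean(P,0);print(m);go(m[0],m[1],.034,1.584)
E
```

```text
[0.5792 0.1758 0.05  ]
[0.6376 0.1764 0.05  ]
[0.5784 0.0526 0.05  ]
[0.6391 0.0533 0.05  ]
[0.60759001 0.24348981 0.044     ]
[0.60855236 0.11453253 0.05      ]
t 22.88 tcp [0.6068 0.1526 0.2123] psi 1.5806 tilt -1.0 shift [-0.0381  0.0018  0.1782] turn -0.0034 q6 1.68 gap 0.0859 F [0.4 1.2 0.1]
```

```bash
python3 -m pendant '[[1,-0.041,0.0015,0.03,0],[1,0,0,0.05,0],[1,0,0,0.05,0],[1,0,0,0.035,0],[1,0,0,0.018,0],[1,0,0,0,0]]' 70; python3 -m pendant '[[-1,0,0,0,0],[-1,0,0,0,0],[-1,0,0,0,0],[-1,0,0,0,0]]'
```

```text
clock: 23.62
tcp_pos: [0.6067, 0.1129, 0.0275]
orientation: [-0.002, 0.703, 0.711, -0.002]
wrist_force: [-0.1, 1.2, 0.2]
finger_gap: 0.0853
grip_force: 0.0
clock: 24.12
tcp_pos: [0.6099, 0.1123, 0.032]
orientation: [0.0, 0.703, 0.711, 0.001]
wrist_force: [-2.7, 2.1, 5.2]
finger_gap: 0.0608
grip_force: 79.2
```

```bash
python3 -m pendant '[[-1,0,0,-0.003,0],[-1,0,0,-0.008,0],[-1,0,0,-0.015,0],[-1,0,0,-0.015,0],[-1,0,0,-0.006,0],[-1,0,0,0,0]]' 110
python3 -c "
from h import *
im=env.read_camera('wrist');go(.44,.10,.2,1.584)
print(env.get_state()['ft_torque'])
cv2.imwrite('pics/w10.png',im[:,:,::-1])"
```

```text
clock: 24.88
tcp_pos: [0.6102, 0.1118, 0.0791]
orientation: [0.001, 0.703, 0.711, 0.001]
wrist_force: [0.3, -0.2, -6.2]
finger_gap: 0.0605
grip_force: 120.1
t 24.93 tcp [0.6098 0.1118 0.0784] psi 1.5818 tilt -1.0 shift [-0.01   -0.1698 -0.1217] turn -0.0022 q6 1.61 gap 0.0608 F [-0.4  1.3 -6.1]
[-0.01511378  0.03014394  0.02595381]
```

View pics/w10.png

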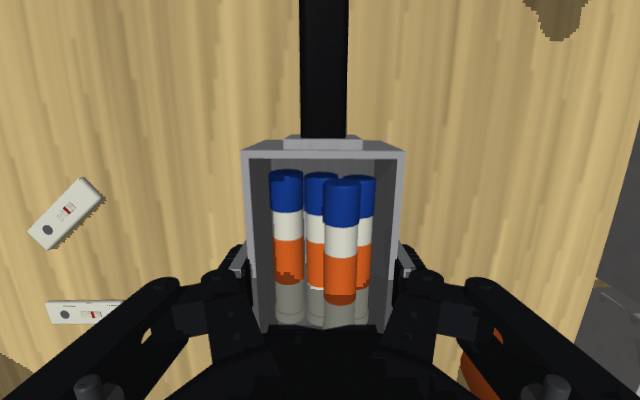

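Level and balanced (6.2 N, almost no moment), and all four tubes show in the tray. I have now viewed 12 pictures, over the limit of 10, so I won't view any more and will work from numbers only.

```bash
python3 -m pendant '[[-1,0,-0.008,-0.01,0],[-1,0,-0.018,-0.018,0],[-1,0,-0.025,-0.022,0],[-1,0,-0.025,-0.022,0],[-1,0,-0.025,-0.022,0],[-1,0,-0.025,-0.016,0],[-1,0,-0.025,-0.008,0],[-1,-0.01,-0.02,0,0]]'
python3 -m pendant '[[-1,-0.02,-0.01,0,0],[-1,-0.03,-0.008,0,0],[-1,-0.035,0,0,0],[-1,-0.035,0,0,0],[-1,-0.035,0,0,0],[-1,-0.035,0,0,0],[-1,-0.035,0,0,0],[-1,-0.035,0,0,0]]'
python3 -c "
from h import *
go(.473,-.365,.2,1.34)"
```

```text
clock: 25.92
tcp_pos: [0.4373, 0.1002, 0.1971]
orientation: [0.0, 0.703, 0.711, 0.0]
wrist_force: [0.8, -1.1, -6.7]
finger_gap: 0.0603
grip_force: 121.0
clock: 26.92
tcp_pos: [0.4228, -0.1609, 0.1964]
orientation: [-0.0, 0.703, 0.711, 0.0]
wrist_force: [0.7, -0.0, -6.2]
finger_gap: 0.0607
grip_force: 120.9
t 26.93 tcp [ 0.4228 -0.1609  0.1964] psi 1.5818 tilt -1.0 shift [-0.2046  0.048  -0.0036] turn 0.2418 q6 1.02 gap 0.0607 F [ 0.7 -0.  -6.2]
```

```bash
python3 -m pendant '[[-1,-0.03,0.008,0,0],[-1,-0.035,0.01,0,0.04],[-1,-0.035,0.01,0,0.04],[-1,-0.035,0.01,0,0.04],[-1,-0.03,0.01,0,0.04],[-1,-0.02,0,0,0.04],[-1,-0.01,0,0,0.04],[-1,0,0,0,0]]'
python3 - <<'E'
from h import *
go(.473,-.365,.2,1.34)
print(proj("scene",[[.473,-.365,.054]]))
# pan outline in first top picture
im=cv2.imread("pics/top0.png");g=cv2.GaussianBlur(im,(3,3),0).astype(int)
hsv=cv2.cvtColor(im,cv2.COLOR_BGR2HSV);m=((hsv[...,1]<40)&(hsv[...,2]>100)).astype(np.uint8)
m[:195]=0;m[300:]=0;m[:,:420]=0;m[:,530:]=0
n,l,s,c=cv2.connectedComponentsWithStats(cv2.morphologyEx(m,cv2.MORPH_OPEN,np.ones((3,3))));i=1+s[1:,4].argmax()
pts=np.argwhere(l==i)[:,::-1].astype(np.float32);r=cv2.minAreaRect(pts);print(r,s[i])
print(at("top",r[0],.054),[np.round(at("top",p,.054)[:2],3).tolist() for p in cv2.boxPoints(r)])
E
```

```text
clock: 27.92
tcp_pos: [0.46, -0.3561, 0.196]
orientation: [-0.0, 0.784, 0.621, 0.0]
wrist_force: [-0.3, 0.1, -6.3]
finger_gap: 0.0606
grip_force: 120.9
t 27.93 tcp [ 0.46   -0.3561  0.196 ] psi 1.3408 tilt -1.0 shift [-0.0057  0.0147 -0.004 ] turn 0.0008 q6 1.0 gap 0.0606 F [-0.3  0.1 -6.3]
[[222.4761814  122.68897665]]
((476.0152893066406, 240.7917022705078), (66.54658508300781, 67.6190185546875), 11.94417667388916) [ 438  202   77   79 4450]
[ 0.47317108 -0.36411681  0.054     ] [[0.406, -0.256], [0.581, -0.299], [0.541, -0.475], [0.365, -0.431]]
```

```bash
python3 -m pendant '[[-1,-0.005,0.014,0.01,0],[-1,0,0,0.02,0],[-1,0,0,0.025,0],[-1,0,0,0.02,0],[-1,0,0,0.015,0],[-1,0,0,0.008,0],[-1,0,0,0.004,0],[-1,0,0,0,0]]';python3 -m pendant '[[-1,0,0,0.002,0],[-1,0,0,0.001,0],[-1,0,0,0,0]]'
```

```text
clock: 28.92
tcp_pos: [0.4734, -0.3646, 0.0943]
orientation: [0.0, 0.783, 0.622, 0.0]
wrist_force: [-0.4, -0.7, -5.5]
finger_gap: 0.0601
grip_force: 121.3
clock: 29.3
tcp_pos: [0.4732, -0.3646, 0.0912]
orientation: [0.0, 0.783, 0.622, -0.0]
wrist_force: [0.1, -0.3, -6.3]
finger_gap: 0.0602
grip_force: 121.3
```

```bash
python3 -m pendant '[[-1,0,0,0.0015,0],[-1,0,0,0.0005,0],[-1,0,0,0,0]]';python3 -m pendant '[[-1,0,0,0.001,0],[-1,0,0,0.0005,0],[-1,0,0,0,0]]';python3 -m pendant '[[-1,0,0,0.0007,0],[-1,0,0,0,0]]'
```

```text
clock: 29.68
tcp_pos: [0.4731, -0.3645, 0.089]
orientation: [-0.0, 0.783, 0.622, -0.0]
wrist_force: [0.3, -0.6, -7.2]
finger_gap: 0.0603
grip_force: 121.3
clock: 30.05
tcp_pos: [0.4731, -0.3645, 0.0875]
orientation: [-0.0, 0.783, 0.622, -0.0]
wrist_force: [0.3, 0.6, -6.7]
finger_gap: 0.0605
grip_force: 121.3
clock: 30.3
tcp_pos: [0.4732, -0.3645, 0.0868]
orientation: [-0.0, 0.783, 0.622, -0.0]
wrist_force: [0.2, 0.4, -6.7]
finger_gap: 0.0605
grip_force: 121.3
```

```bash
python3 -m pendant '[[-1,0,0,0.0007,0],[-1,0,0,0,0]]'|grep -E "tcp|wrist";python3 -m pendant '[[-1,0,0,0.0007,0],[-1,0,0,0,0]]'|grep -E "tcp|wrist";python3 -m pendant '[[-1,0,0,0.0007,0],[-1,0,0,0,0]]'|grep -E "tcp|wrist"
```

```text
tcp_pos: [0.4732, -0.3645, 0.0863]
wrist_force: [-0.3, 0.7, -5.4]
tcp_pos: [0.4732, -0.3646, 0.0863]
wrist_force: [-1.3, 1.4, 2.0]
tcp_pos: [0.4732, -0.3646, 0.0863]
wrist_force: [-3.0, 3.4, 6.8]
```

```bash
python3 -m pendant '[[-1,0,0,-0.0007,0],[-1,0,0,0,0],[0.6,0,0,0,0],[0.8,0,0,0,0],[1,0,0,0,0],[1,0,0,0,0]]' 25; python3 -m pendant '[[1,0,0,-0.005,0],[1,0,0,-0.02,0],[1,0,0,-0.04,0],[1,0,0,-0.05,0],[1,0,0,-0.04,0],[1,0,0,0,0]]'
python3 - <<'E'
from h import *
go(.473,-.365,.2,1.34)
im=env.read_camera("wrist");cv2.imwrite("pics/w11.png",im[:,:,::-1])
for l in("tray","tray_handle","tube0"):
    for d in env.recognise("wrist",l)[:5]: print(l,d,np.round(at("wrist",d["centre"],.054+(.036 if l=="tray_handle" else .03)),3))
E
```

```text
clock: 31.8
tcp_pos: [0.4733, -0.3646, 0.0855]
orientation: [0.0, 0.783, 0.622, 0.0]
wrist_force: [-1.8, 0.2, 0.4]
finger_gap: 0.0854
grip_force: 0.0
clock: 32.55
tcp_pos: [0.4747, -0.366, 0.2451]
orientation: [0.004, 0.783, 0.622, 0.0]
wrist_force: [0.4, -0.1, -0.2]
finger_gap: 0.0849
grip_force: 0.0
t 32.55 tcp [ 0.4747 -0.366   0.2451] psi 1.3418 tilt -0.99997 shift [ 0.0007 -0.0022  0.0451] turn 0.0018 q6 1.01 gap 0.0849 F [ 0.4 -0.1 -0.2]
tray {'centre': [316.5, 142.4], 'score': 0.73} [ 0.478 -0.32   0.084]
tray_handle {'centre': [317.7, 142.0], 'score': 0.62} [ 0.479 -0.319  0.09 ]
tube0 {'centre': [340.3, 184.3], 'score': 0.79} [ 0.491 -0.365  0.084]
tube0 {'centre': [303.5, 179.6], 'score': 0.71} [ 0.456 -0.352  0.084]
tube0 {'centre': [313.3, 184.1], 'score': 0.67} [ 0.465 -0.359  0.084]
tube0 {'centre': [328.4, 184.2], 'score': 0.61} [ 0.479 -0.362  0.084]
```

```bash
python3 - <<'E'
from h import *
b=env.read_camera("top")[:,:,::-1].copy();cv2.imwrite("pics/t11.png",b)
s2=env.read_camera("scene")[:,:,::-1].copy()
for n,A,B,roi in (("top",cv2.imread("pics/top0.png"),b,(195,225,360,395)),("scene",cv2.imread("pics/scene0.png"),s2,(145,175,270,300))):
    for I in(A,B):
        c=I[roi[0]:roi[1],roi[2]:roi[3]].astype(int);m=(c[...,2]>90)&(c[...,1]<60)&(c[...,0]<60);y,x=np.nonzero(m);print(n,m.sum(),x.mean()+roi[2] if m.any() else 0,y.mean()+roi[0] if m.any() else 0)
for l in("sanitiser","swab_cup","timer","kit_carton","cassette_a","marker"):
    print(l,[(np.round(d["centre"]).tolist(),round(d["score"],2)) for d in env.recognise("top",l)[:3]])
E
```

```text
top 4 378.5 224.0
top 5 379.0 224.0
scene 51 286.5098039215686 153.88235294117646
scene 50 286.6 153.88
sanitiser [([218.0, 141.0], 0.73)]
swab_cup [([346.0, 133.0], 0.64), ([187.0, 220.0], 0.32)]
timer [([481.0, 230.0], 0.71), ([456.0, 169.0], 0.7)]
kit_carton [([185.0, 219.0], 0.95)]
cassette_a [([301.0, 267.0], 0.64), ([333.0, 267.0], 0.59)]
marker [([381.0, 263.0], 0.65)]
```

```bash
python3 -c "
from workcell import env
print(env.hand_in())"
```

```text
the job is handed in; nothing more can be done
None
```

The job is handed in at about 33 s on the robot's clock, verdict not shown: the tray with all four tubes is set down at the middle of the pan, the gate is pushed fully shut, and the other things look unmoved; however, I viewed 12 pictures, over your limit of 10.

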